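Scouring balls through the funnel into the flask

TASK

Lift the steel beaker of scouring balls out of the caddy, stand it on the free part of the aluminium tray and let go, then take it again round its lower half, well below the rim, so that it can be tipped with the fingers clear of its mouth. Pour all five balls through the orange funnel into the glass flask, then stand the empty beaker upright on the tray again and let go. Leave the funnel sitting on the flask, keep the flask in its place, and do not disturb anything else.

Things in the scene. Friction and masses are not known exactly. Their poses are not given: they have to be found in the camera images.
- beaker: brushed-steel beaker holding the five scouring balls: straight cylinder without handle, 58 mm outside diameter, 52 mm inside, 75 mm tall, about 0.14 kg plus 0.055 kg of balls. Origin at the centre of its underside, z to its mouth. At the start it stands in one of the three pockets of the caddy with its top 33 mm showing above the caddy's walls.
- beaker_rim (a point): centre of the beaker's mouth, 75 mm above its origin.
- caddy: blue plastic washing-up caddy fixed to the counter, 74 mm (its x) by 214 mm (its y), walls 4 mm thick and 46 mm high, open on top, floor 4 mm thick. Three square pockets of 66 mm at y = -70, 0 and +70 mm in its frame, origin under its centre; jar, tin and beaker each stand in one, which is which varies.
- tray: round aluminium tray fixed to the counter, 248 mm across with a lip 10 mm high, its floor 4 mm above the counter (flat floor out to a radius of 115 mm). Origin under its centre. The steel mug stands on one side of it.
- flask: narrow straight clear-glass flask standing loose on the counter: tube 66 mm outside diameter, 58 mm inside, rim 118 mm above the counter, on a glass foot 92 mm across and 8 mm thick; inner floor 12 mm up; about 0.9 kg. Origin under its centre, z up.
- funnel: wide orange plastic funnel sitting loose on the flask's rim on four ribs, its spout down the flask: mouth 140 mm across, cone 64 mm deep at about 55 degrees, spout bore 45 mm. Origin at the centre of the spout's lower end, 83 mm above the counter as it sits. About 0.12 kg.
- funnel_mouth (a point): centre of the funnel's mouth, in the plane of its rim, 101 mm above the funnel's origin (184 mm above the counter).
- jar: amber glass jar with a green cap, 54 mm diameter, 92 mm tall, standing in a caddy pocket; a bystander. Origin under its centre.
- tin: steel tin with a paper band, 52 mm diameter, 98 mm tall, standing in a caddy pocket; a bystander. Origin under its centre.
- mug: steel mug, 64 mm diameter, 70 mm tall, with a handle that stands out a further 37 mm on its own +y side, standing on the tray 62 to 74 mm from the tray's centre; a bystander. Origin under its centre.
- bowl: yellow melamine bowl, 136 mm across and 55 mm tall, beyond the task's things; a bystander. Origin under its centre.
- spatula: wooden spatula, 260 mm long along its x and under 25 mm thick, lying flat beyond the task's things; a bystander.
- ball0_center (a point): centre of a smooth glazed white ceramic scouring ball, 18 mm diameter, 11 g, one of five in the beaker.
- ball1_center (a point): centre of a smooth glazed white ceramic scouring ball, 18 mm diameter, 11 g.
- ball2_center (a point): centre of a smooth glazed white ceramic scouring ball, 18 mm diameter, 11 g.
- ball3_center (a point): centre of a smooth glazed white ceramic scouring ball, 18 mm diameter, 11 g.
- ball4_center (a point): centre of a smooth glazed white ceramic scouring ball, 18 mm diameter, 11 g.
Mind the look-alikes: they are no part of the job. Leave any purple or red look-alike of the flask alone.

How it is judged (in metres and radians):
On the way, in this order (a step that is already met when the one before it is completed fails the run):
1. the beaker stands upright on the tray, let go (horizontal distance between beaker and tray below 0.085 m and z of beaker in the frame of tray between -0.002 and 0.012 m and angle between beaker's own z axis and vertical below 0.1 rad and linear speed of beaker below 0.03 m/s and contact force between the fingers and beaker below 0.1 N), for 0.2 s.
2. the beaker, held round its lower half (the point between the finger pads less than 48 mm above its underside), is tipped beyond 70 degrees with its mouth over the funnel (angle between beaker's own z axis and vertical above 1.22 rad and z of the grasp point in the frame of beaker below 0.048 m and contact force between the fingers and beaker above 0.5 N and horizontal distance between beaker_rim and funnel_mouth below 0.07 m and z of beaker_rim in the frame of funnel_mouth above -0.01 m), for 0.1 s.
At the end, for the whole second after the job is handed in: All five balls inside the flask (within 30 mm of its axis, below 80 mm); beaker upright within 0.1 rad, at rest on the tray floor, within 85 mm of the tray's centre, let go; flask upright and funnel seated on it, both within 0.15 rad, funnel centred within 12 mm (all of step 1 and horizontal distance between each of ball0_center, ball1_center, ball2_center, ball3_center, ball4_center and flask below 0.03 m and z of ball0_center in the frame of flask between 0.008 and 0.08 m and z of ball1_center in the frame of flask between 0.008 and 0.08 m and z of ball2_center in the frame of flask between 0.008 and 0.08 m and z of ball3_center in the frame of flask between 0.008 and 0.08 m and z of ball4_center in the frame of flask between 0.008 and 0.08 m and angle between each of flask, funnel's own z axis and vertical below 0.15 rad and horizontal distance between funnel and flask below 0.012 m and z of funnel in the frame of flask between 0.07 and 0.095 m); the robot touches nothing.
It fails at once if the jar or the tin in the caddy is shifted by more than 30 mm or tipped over (distance of any of jar, tin from where it was at the start of the episode above 0.03 m or angle between any of jar, tin's own z axis and vertical above 0.6 rad).
It fails at once if the mug on the tray is shifted by more than 30 mm or tipped over (distance of mug from where it was at the start of the episode above 0.03 m or angle between mug's own z axis and vertical above 0.6 rad).
It fails at once if the bowl or the spatula is shifted by more than 30 mm or tipped over (distance of any of bowl, spatula from where it was at the start of the episode above 0.03 m or angle between bowl's own z axis and vertical above 0.6 rad).
It fails at once if the flask is shifted by more than 30 mm or knocked over (distance of flask from where it was at the start of the episode above 0.03 m or angle between flask's own z axis and vertical above 0.6 rad).
It fails at once if the funnel is shifted by more than 30 mm or comes off the flask (distance of funnel from where it was at the start of the episode above 0.03 m or angle between funnel's own z axis and vertical above 0.6 rad).
It also fails if it takes over 72 s, if anything falls off the work surface, if the arm or the gripper's body presses on something with over 40 N, if the wrist force passes 120 N, or if a joint passes its speed limit or range.

ROBOT

A 6-joint arm with a two-finger parallel gripper is mounted at the origin on the work surface. World frame = base frame: x ahead of the robot, y to its left, z up, the work surface at z = 0. Lengths are in mm, angles in rad, forces in N, time in s.
With the tool pointing down it reaches from about 325 to 750 mm from the base axis. Payload 7.6 kg.
Tool frame: the origin (TCP) lies at the very end of the fingers, on their centre line; the grasp point (between the pads) lies 19 mm behind it; z points along the fingers, y is the direction in which the jaws open and shut (so a half turn about z gives the same grasp; the last joint's range is limited). The gripper opens to 85 mm and grips with 20 to 120 N. Pads are 22 mm wide; open, the fingers measure 114 mm over their backs; the gripper's body (76 mm by 85 mm) begins 54 mm behind the grasp point. The pads swing forward as they close: fully open they stand 13 mm farther back than shut.
Start: joints at [-1.412, 0.052, 1.401, -0, 1.689, -0.07], TCP at [119.098, -511.333, 231.323] pointing down, gripper open.
Joint ranges: [-2.9, 2.9], [-0.91, 2.17], [0.12, 2.37], [-1.06, 4.2], [0.26, 2.73], [-2.93, 2.93]. Speed limits (rad/s): [2.57, 2.57, 3.01, 3.14, 3.14, 3.14].

INTERFACE

Orientations are given as [roll, pitch, yaw] about the fixed x, y, z axes, in that order (R = Rz(yaw) Ry(pitch) Rx(roll)).
In Python, from plant import sensors, imaging, bot gives the robot as it stands.
- The arm moves only by the shell command python3 -m creep 'ROWS' [FORCE]. ROWS is JSON, a list of rows, each a list of 7 numbers: the closure, from 0 (fully open) to 1 (shut), then the shift along the tool's x, y, z in mm, then the turn, a rotation vector about the tool's x, y, z in degrees. In form: [[gripper, tx, ty, tz, wx, wy, wz], ...]. A call has 1 to 20 rows; each row is the pose to reach, as a shift and turn from the pose measured when the call began, along the tool's axes at that moment; what a row does not reach only later rows make up. A row lasts 1/8 s, in which the tool goes at most 62.5 mm and 10.7 degrees, less where a joint would pass 70% of its speed; a pose out of reach is approached as far as the arm can. A call with a gripper value outside its range is refused whole. The fingers move at their own pace and stop on an object; FORCE is the grip in N (left out, the last holds). Time passes only in rows, so rows that repeat a pose let the fingers close. It gives the time, the measured TCP pose, the force and the opening at its end, in the units of the state.
- sensors.observe(): the state, without advancing time (a new reading comes with each control period).
- imaging.grab_frame(name): name is "scene" or "top" or "wrist"; returns a dict with "img" (400x640x3 uint8, red, green, blue), "vfov" (degrees; the focal length in pixels is half the picture's height over the tangent of half this angle, whatever the lens; pixels are square), "cx", "cy" (the principal point, pixels), "R" (3x3) and "t" (3): a world point X has camera coordinates R X + t; the wrist camera has in their place "hand_eye" (4x4, takes a point from camera to tool coordinates, whose origin is the TCP and whose axes are the flange's). Camera axes: x right, y down, z forward; pixel columns grow to the right and rows downward; lengths in mm; the calibration is good to about 2 mm. A picture is of the moment at which its call begins: read the wrist's pose just before it. There is no depth.
- bot.sign_off(): hands the job in, once; it reports no verdict.
The state is a dict: "time_s": time; "joints": joint angles; "qvel": joint speeds; "joint_torque": joint torques, N m; "position": TCP position; "ee_rot": TCP orientation; "contact_force": force on the tool from outside, world axes, zero at the start; "wrist_torque": the same for the moment, N m; "grip_width": finger opening in mm.
Only numpy, scipy, OpenCV 4.12 (cv2) and the standard library are available. Lean on these libraries where they do the work, as an engineer would, in place of code of your own. Each camera call takes 0.05 s, during which the arm holds its last target. There are 200 camera calls.

## Working session

There is one attempt and no reset: what is moved stays moved. The work goes in short steps, Python scripts to look and compute and a shell command to move; the robot and the scene stay as the last step left them, time stands still between calls to the robot, and variables do not carry over. Pictures are saved under pics/ and viewed, about 8 in all and at most 12, crops included, and the job is handed in when it is done.

```bash
mkdir -p pics; ls; cat > h.py <<'E'
import numpy as np, cv2
from plant import sensors, imaging, bot
from scipy.spatial.transform import Rotation as Rn
def grab(name,save=None):
    s=sensors.observe(); f=imaging.grab_frame(name); im=f["img"]
    f["f"]=im.shape[0]/2/np.tan(np.radians(f["vfov"])/2)
    if name=="wrist":
        H=np.array(f["hand_eye"]); R=Rn.from_euler('xyz',s["ee_rot"]).as_matrix()
        Rc=R@H[:3,:3]; c=R@H[:3,3]+np.array(s["position"])
        f["R"]=Rc.T; f["t"]=-Rc.T@c
    f["R"]=np.array(f["R"]); f["t"]=np.array(f["t"])
    if save: cv2.imwrite("pics/"+save,im[:,:,::-1])
    return f
def ray(f,u,v,z):
    d=f["R"].T@np.array([(u-f["cx"])/f["f"],(v-f["cy"])/f["f"],1]); c=-f["R"].T@f["t"]
    return c+d*(z-c[2])/d[2]
def proj(f,X):
    p=f["R"]@np.array(X,float)+f["t"]; return p[:2]/p[2]*f["f"]+[f["cx"],f["cy"]]
def toTool(dx): # world vector to tool axes now
    s=sensors.observe(); return Rn.from_euler('xyz',s["ee_rot"]).as_matrix().T@np.array(dx)
E
python3 - <<'E'
from h import *
for n in ("top","scene"):
    f=grab(n,n+"0.png"); print(n,f["vfov"],f["cx"],f["cy"],f["R"].round(3).tolist(),(-f["R"].T@f["t"]).round(), {k for k in f})
s=sensors.observe(); print(s)
E
```

```text
pics
top 56.456543944171706 320.24833208089484 199.4070412838747 [[-0.0, -0.999, 0.034], [-0.994, -0.004, -0.112], [0.112, -0.034, -0.993]] [ 449.   13. 1071.] {'vfov', 'R', 'img', 'f', 't', 'cx', 'cy'}
scene 56.62002638865627 317.9567375479868 200.11884851452731 [[0.879, 0.476, -0.012], [0.323, -0.615, -0.719], [-0.35, 0.629, -0.695]] [ 896. -620.  824.] {'vfov', 'R', 'img', 'f', 't', 'cx', 'cy'}
{'time_s': 0.1, 'joints': array([-1.41233286e+00,  5.28074682e-02,  1.40165778e+00, -1.86042026e-05,
        1.68858985e+00, -7.02951465e-02]), 'qvel': array([ 0.0009867 , -0.00180747, -0.00155332,  0.00030349, -0.00050082,
        0.0004737 ]), 'joint_torque': array([ 1.16496602e-03, -3.82580960e+01, -3.60986674e+01, -1.12712437e-04,
        4.68863844e-03,  2.39290422e-06]), 'position': array([ 119.02957516, -511.04469774,  230.52155254]), 'ee_rot': array([-3.14013252e+00, -8.42851960e-05,  2.28756380e-01]), 'contact_force': array([ 0.30910005, -0.04773106,  0.2633926 ]), 'wrist_torque': array([0.00105365, 0.06165598, 0.02340921]), 'grip_width': 85.73840039785328}
```

View pics/top0.png

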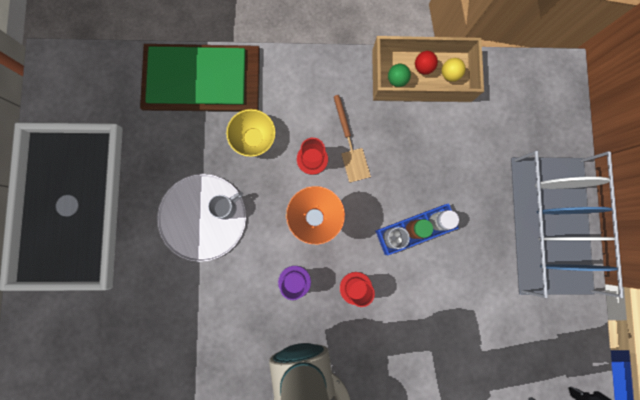

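View pics/scene0.png

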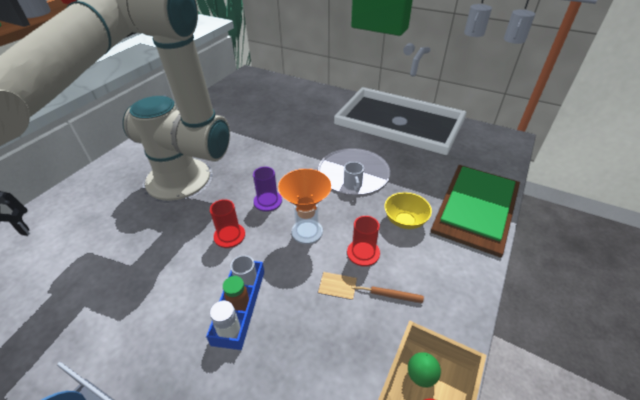

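The beaker is the open steel cup with balls in the caddy, at top (397,238). Possible confusions: the mug on the tray (220,207), the tin (447,219) and the jar (424,228). The flask is the clear one under the orange funnel (315,215). The purple (294,283) and red (312,155), (356,289) ones are decoys.

```bash
python3 - <<'E'
from h import *
f=grab("top"); im=f["img"]; g=grab("scene"); 
hsv=cv2.cvtColor(im,cv2.COLOR_RGB2HSV)
def comp(m,lo,hi,box):
    k=cv2.inRange(m,np.array(lo),np.array(hi)); b=np.zeros_like(k); x0,y0,x1,y1=box; b[y0:y1,x0:x1]=k[y0:y1,x0:x1]; return b
o=comp(hsv,(5,150,120),(20,255,255),(270,170,360,260)); c=max(cv2.findContours(o,0,2)[0],key=cv2.contourArea); (u,v),r=cv2.minEnclosingCircle(c)
F=ray(f,u,v,184); print("funnel",u,v,r,F, "diam",2*r*(1071-184)/f["f"])
b=comp(hsv,(105,120,40),(125,255,255),(370,190,470,265)); pts=cv2.findNonZero(b); R=cv2.minAreaRect(pts); box=cv2.boxPoints(R); print("caddy px",R)
W=np.array([ray(f,*p,46)[:2] for p in box]); print(W.round(), W.mean(0), [np.linalg.norm(W[i]-W[i-1]).round() for i in range(4)])
gr=comp(hsv,(45,100,60),(75,255,255),(400,200,440,250)); (u,v),r=cv2.minEnclosingCircle(max(cv2.findContours(gr,0,2)[0],key=cv2.contourArea)); print("jar",u,v,r,ray(f,u,v,92))
# tray: bright disc contour, manual extremes printed
for nm,uv,z in (("beaker",(397.5,238),79),("mug",(220,207),74),("tray",(202.5,217.5),10),("tin",(447.5,219),102)): print(nm,ray(f,*uv,z).round())
cr=np.hstack([cv2.resize(im[185:265,150:260],None,fx=3.6,fy=3.6,interpolation=2),cv2.resize(im[185:265,370:480],None,fx=3.6,fy=3.6,interpolation=2)])
cv2.imwrite("pics/crop1.png",cr[:,:,::-1])
E
```

```text
funnel 315.2198486328125 214.9920196533203 28.84910774230957 [511.22417292  -5.05912294 184.        ] diam 137.3704767225462
caddy px ((416.89727783203125, 229.2260284423828), (27.738754272460938, 78.53461456298828), 69.44395446777344)
[[ 480. -173.]
 [ 557. -382.]
 [ 484. -406.]
 [ 409. -199.]] [ 482.48193927 -290.18160241] [np.float64(75.0), np.float64(222.0), np.float64(77.0), np.float64(221.0)]
jar 423.18182373046875 227.9545440673828 9.304965019226074 [ 483.95031333 -292.75720105   92.        ]
beaker [ 458. -227.   79.]
mug [540. 246.  74.]
tray [516. 309.  10.]
tin [ 507. -355.  102.]
```

View pics/crop1.png

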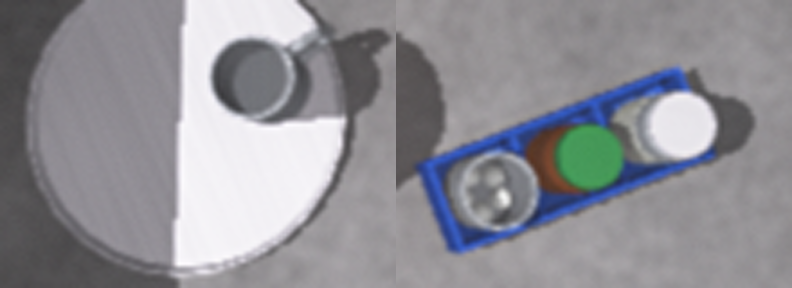

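Beaker is at about (458,-227) and the tray at about (518,310). The mug is at (540,246), 68 mm from the tray centre, as specified. The caddy's long side measures 221 mm and the row runs at -69.8°. Next I hover over the beaker with the jaws across the row.

```bash
python3 -m creep '[[0,40,-20,5,0,0,-10],[0,80,-40,10,0,0,-20],[0,120,-60,15,0,0,-30],[0,160,-80,20,0,0,-40],[0,200,-100,25,0,0,-50],[0,240,-120,30,0,0,-60],[0,280,-140,35,0,0,-70],[0,320,-160,40,0,0,-80],[0,360,-180,45,0,0,-90],[0,395,-200,50,0,0,-97],[0,395,-200,50,0,0,-97],[0,395,-200,50,0,0,-97],[0,395,-200,50,0,0,-97]]' 40
python3 - <<'E'
from h import *
f=grab("wrist","w1.png"); s=sensors.observe(); print(s["joints"].round(3),s["position"],s["ee_rot"],proj(f,[458,-227,79]))
E
```

```text
time_s: 1.82
position: [457.9, -227.5, 181.2]
ee_rot: [3.141, -0.001, 1.92]
contact_force: [-0.9, 1.3, 0.2]
grip_width: 85.4
[-5.340e-01  3.400e-02  1.519e+00  1.000e-03  1.589e+00 -8.830e-01] [ 457.87756285 -227.52679442  181.25315503] [ 3.14123918e+00 -5.13412710e-04  1.91975614e+00] [317.50017279 197.56483357]
```

View pics/w1.png

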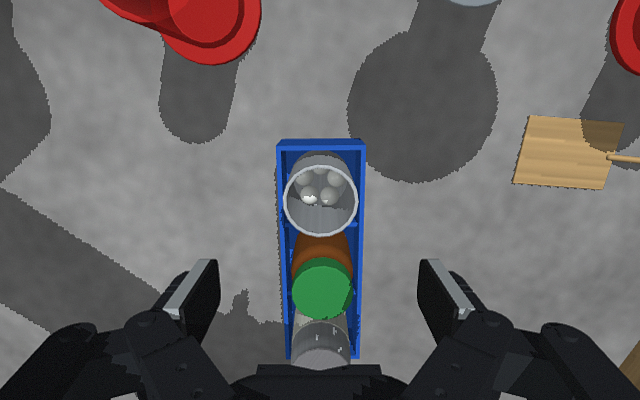

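```bash
python3 - <<'E'
from h import *
f=grab("wrist"); hs=f["img"]
p=ray(f,320.5,200.5,79); s=sensors.observe(); print(p, toTool(p-s["position"]))
a=ray(f,278,142,46);b=ray(f,364,142,46);print("caddy end corners",a,b,np.linalg.norm(a-b)); print(np.array(f["hand_eye"]).round(2).tolist())
E
```

```text
[ 460.97986601 -228.4200555    79.        ] [ -2.01612587   2.49368455 102.25195803]
caddy end corners [ 414.89240065 -202.99866544   46.        ] [ 480.86827522 -178.92021436   46.        ] 70.23238448823392
[[0.0, -0.96, -0.3, 75.63], [1.0, 0.0, 0.0, 0.92], [0.0, -0.3, 0.96, -143.14], [0.0, 0.0, 0.0, 1.0]]
```

```bash
python3 -m creep '[[0,-1.5,2,35,0,0,0],[0,-1.5,2,70,0,0,0],[0,-1.5,2,100,0,0,0],[0,-1.5,2,118,0,0,0],[0,-1.5,2,127,0,0,0],[0,-1.5,2,127,0,0,0],[1,-1.5,2,127,0,0,0],[1,-1.5,2,127,0,0,0],[1,-1.5,2,127,0,0,0],[1,-1.5,2,127,0,0,0],[1,-1.5,2,127,0,0,0],[1,-1.5,2,127,0,0,0],[1,-1.5,2,127,0,0,0],[1,-1.5,2,127,0,0,0]]' 40
```

```text
time_s: 3.68
position: [461.0, -228.7, 55.8]
ee_rot: [3.14, 0.002, 1.92]
contact_force: [-2.2, -0.8, 5.8]
grip_width: 57.8
```

```bash
python3 -m creep '[[1,0,0,-15,0,0,0],[1,0,0,-50,0,0,0],[1,0,0,-90,0,0,0],[1,0,0,-130,0,0,0],[1,0,0,-170,0,0,0],[1,0,0,-210,0,0,0],[1,0,0,-235,0,0,0],[1,0,0,-235,0,0,0]]' 40 && python3 -m creep '[[1,15,6,0,0,0,2],[1,45,18,0,0,0,6],[1,90,36,0,0,0,12],[1,135,54,0,0,0,18],[1,180,72,0,0,0,25],[1,225,90,0,0,0,31],[1,270,108,0,0,0,37],[1,315,126,0,0,0,43],[1,360,144,0,0,0,50],[1,405,161,0,0,0,56],[1,450,179,0,0,0,62],[1,495,197,0,0,0,68],[1,520,207,0,0,0,72],[1,534,212,0,0,0,74],[1,534,212,0,0,0,74],[1,534,212,0,0,0,74]]' 40
python3 - <<'E'
from h import *
f=grab("scene","s2.png"); cv2.imwrite("pics/s2.png",cv2.resize(f["img"][80:340,180:480,::-1],None,fx=2,fy=2)); s=sensors.observe(); print(s["joints"].round(4),s["position"],s["ee_rot"])
E
```

```text
time_s: 4.68
position: [461.0, -228.7, 293.7]
ee_rot: [3.137, 0.005, 1.92]
contact_force: [0.2, 0.1, -2.0]
grip_width: 57.1
time_s: 6.68
position: [477.4, 345.0, 291.1]
ee_rot: [3.135, -0.002, 0.629]
contact_force: [0.4, 0.6, -1.5]
grip_width: 57.6
[ 0.5659  0.229   1.0882 -0.0068  1.8216  1.5067] [477.48264949 344.84271385 291.39668429] [ 3.13483206e+00 -2.42348424e-03  6.28299609e-01]
```

View pics/s2.png

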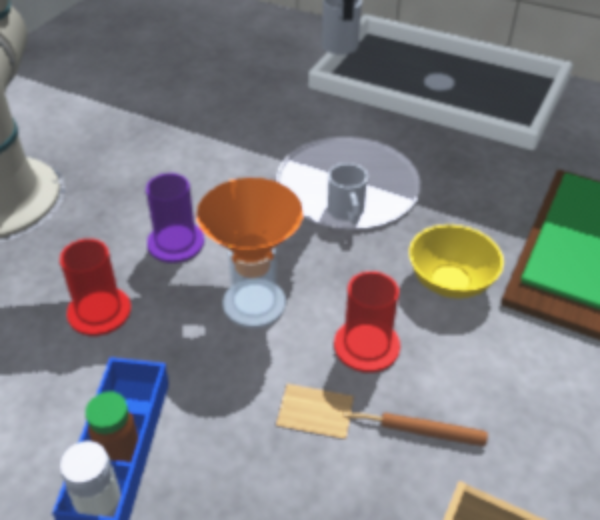

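```bash
python3 - <<'E'
from h import *
f=grab("top"); g=grab("scene")
print(f["img"][238:246,395:400].mean((0,1)))
im=g["img"]; print(im[245,270:284].tolist()); p=ray(g,276,245,0); u=proj(f,p); print(p,u, f["img"][int(u[1])-3:int(u[1])+4,int(u[0])-3:int(u[0])+4].mean(2).round())
E
python3 -m creep '[[1,0,0,40,0,0,0],[1,0,0,90,0,0,0],[1,0,0,140,0,0,0],[1,0,0,180,0,0,0],[1,0,0,210,0,0,0],[1,0,0,225,0,0,0],[1,0,0,230,0,0,0],[1,0,0,233,0,0,0],[1,0,0,233,0,0,0],[1,0,0,234,0,0,0],[1,0,0,234,0,0,0]]' 40
```

```text
[ 58.625 102.35  211.2  ]
[[107, 109, 117], [150, 153, 162], [177, 181, 191], [182, 185, 196], [183, 186, 197], [182, 186, 197], [180, 184, 194], [178, 182, 192], [175, 179, 189], [175, 178, 188], [175, 178, 189], [173, 177, 187], [143, 146, 156], [107, 109, 117]]
[462.31304099 -91.05153609   0.        ] [343.87585848 236.5915759 ] [[124. 147. 156. 153. 135. 106.  87.]
 [155. 157. 155. 154. 151. 135. 107.]
 [159. 157. 154. 153. 154. 155. 137.]
 [153. 158. 155. 154. 155. 157. 153.]
 [153. 161. 158. 158. 157. 157. 157.]
 [155. 162. 163. 160. 159. 159. 159.]
 [153. 161. 162. 163. 162. 160. 159.]]
time_s: 8.2
position: [479.3, 344.2, 58.2]
ee_rot: [3.135, -0.004, 0.628]
contact_force: [0.5, -0.0, -2.0]
grip_width: 57.1
```

The white patch is lit counter between shadows, not a ball. The beaker isn't touching the tray yet, so I creep down.

```bash
python3 -m creep '[[1,0,0,1.5,0,0,0],[1,0,0,2.5,0,0,0],[1,0,0,3,0,0,0],[1,0,0,3,0,0,0]]' 40
```

```text
time_s: 8.7
position: [479.5, 344.4, 55.8]
ee_rot: [3.135, -0.005, 0.628]
contact_force: [-0.3, 0.6, 0.9]
grip_width: 57.2
```

```bash
python3 -c "
from h import *
s=sensors.observe();print(s['joints'].round(4),s['position'])"
python3 -m creep '[[0,0,0,0,0,0,0],[0,0,0,0,0,0,0],[0,0,0,0,0,0,0],[0,0,0,0,0,0,0],[0,0,0,0,0,0,0],[0,0,0,0,0,0,0],[0,0,0,-15,0,0,0],[0,0,0,-50,0,0,0],[0,0,0,-90,0,0,0],[0,0,0,-120,0,0,0],[0,0,0,-120,0,0,0]]' 40
python3 - <<'E'
from h import *
f=grab("wrist","w2.png"); s=sensors.observe(); print(s["joints"].round(4),s["position"],s["ee_rot"], proj(f,[479.5,344.4,79]))
E
```

```text
[ 0.5634  0.3534  1.4145 -0.0066  1.3685  1.5075] [479.51589458 344.38996994  55.78457825]
time_s: 10.07
position: [479.8, 345.5, 180.2]
ee_rot: [3.134, -0.012, 0.628]
contact_force: [0.3, 0.5, -0.7]
grip_width: 85.4
[ 0.5648  0.2509  1.288  -0.0065  1.5944  1.5073] [479.01523187 345.04017262 177.53306683] [ 3.13460636 -0.00787666  0.62809877] [317.83889537 202.27985385]
```

View pics/w2.png

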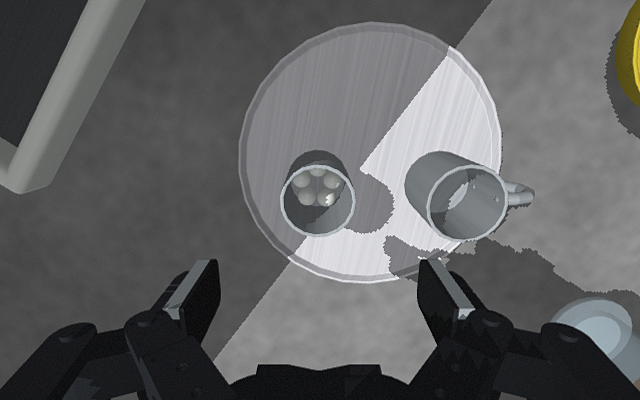

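The beaker stands on the tray with its rim at (318,201), five balls inside, and the mug untouched at (465,200). I'll fit the kinematics from the logged poses to check the tilted poses are reachable.

```bash
cat > kin.py <<'E'
from h import *
from scipy.optimize import least_squares
D=[([-1.412333,.0528075,1.4016578,0,1.688590,-.0702951],[119.0296,-511.0447,230.5216]),
([-.534,.034,1.519,.001,1.589,-.883],[457.8776,-227.5268,181.253]),
([.5659,.229,1.0882,-.0068,1.8216,1.5067],[477.4826,344.8427,291.3967]),
([.5634,.3534,1.4145,-.0066,1.3685,1.5075],[479.5159,344.39,55.7846]),
([.5648,.2509,1.288,-.0065,1.5944,1.5073],[479.0152,345.0402,177.5331])]
Rz=lambda a:Rn.from_euler('z',a).as_matrix(); Ry=lambda a:Rn.from_euler('y',a).as_matrix()
# p=[d1,a1,lat,L2,a3,L3,L6]
def fk(q,p):
    d1,a1,lat,L2,a3,L3,L6=p
    A=Rz(q[0]); B=A@Ry(q[1]); C=B@Ry(q[2]); E=C@Rz(q[3]); G=E@Ry(q[4])
    return A@[a1,lat,d1]+B@[0,0,L2]+C@[a3,0,L3]+G@[0,0,L6], G@Rz(q[5])@Rz(-np.pi/2) if False else G@Rz(q[5])
def fit(D,p0=(330,0,36,420,0,420,250),reg=1e-2):
    g=lambda p:np.r_[np.concatenate([fk(q,p)[0]-x for q,x in D]),reg*(p-np.array(p0))]
    return least_squares(g,p0)
E
python3 - <<'E'
from kin import *
r=fit(D); print(r.x.round(1), abs(r.fun[:-7]).max())
q,x=D[-1]; R=Rn.from_euler('xyz',sensors.observe()["ee_rot"]).as_matrix(); print((fk(q,r.x)[1].T@R).round(2).tolist())
E
```

```text
[241.3   0.   37.  351.9 106.4 496.2 314.1] 0.1389257916098927
[[-0.0, -1.0, 0.0], [1.0, -0.0, 0.0], [-0.0, 0.0, 1.0]]
```

```bash
cat >> kin.py <<'E'
P=fit(D).x
LO=np.array([-2.9,-.91,.12,-1.06,.26,-2.93]);HI=np.array([2.9,2.17,2.37,4.2,2.73,2.93])
def ik(x,R,q0,p=P):
    g=lambda q:np.r_[(fk(q,p)[0]-x)/100,(Rn.from_matrix(fk(q,p)[1]@Rz(np.pi/2)).inv()*Rn.from_matrix(R)).as_rotvec()]
    r=least_squares(g,np.clip(q0,LO+.01,HI-.01),bounds=(LO,HI)); return r.x,abs(r.fun).max()
def toolR(az,down): # tool z at azimuth az, 'down' below horizontal; tool x up-ish; tool y horizontal
    e=np.array([np.cos(az),np.sin(az),0]); k=np.array([0,0,1]); z=np.cos(down)*e-np.sin(down)*k; x=np.sin(down)*e+np.cos(down)*k
    return np.c_[x,np.cross(z,x),z]
E
python3 - <<'E'
from kin import *
r=np.radians
B=np.array([479.5,344.4,42]); R=toolR(.628,r(35)); q0=D[-1][0]
for L6 in (200,250,300,350):
    for _ in 1,:
        p=P.copy(); p[0]+=L6-p[6]; p[6]=L6
        for back in (0,60): 
            q,e=ik(B+R[:,2]*(19-back),R,q0,p); print(L6,"grasp",back,q.round(2),round(e,4))
        for az in (0,-.07):
          qq=q
          for th in (60,80,100,110):
            R2=toolR(az,r(35+th)); e_=np.array([np.cos(az),np.sin(az),0]); a=np.sin(r(th))*e_+np.cos(r(th))*np.array([0,0,1])
            rim=np.array([511,-5,226])-20*e_; qq,e=ik(rim-37*a+19*R2[:,2],R2,[0,.3,1.2,0,2.4,1.57],p); print("  pour",az,th,qq.round(2),round(e,4))
E
```

```text
200 grasp 0 [0.52 0.15 1.88 0.54 0.26 0.98] 0.0705
200 grasp 60 [ 0.52 -0.06  2.03  0.41  0.26  1.11] 0.0291
  pour 0 60 [-0.09 -0.07  1.61 -0.01  1.69  1.48] 0.0
  pour 0 80 [-0.08  0.09  1.46 -0.04  2.03  1.48] 0.0
  pour 0 100 [-0.07  0.25  1.33 -0.07  2.35  1.47] 0.0
  pour 0 110 [-0.07  0.32  1.28 -0.1   2.5   1.45] 0.0
  pour -0.07 60 [-0.08 -0.07  1.61 -0.    1.69  1.56] 0.0
  pour -0.07 80 [-0.08  0.09  1.46 -0.01  2.03  1.56] 0.0
  pour -0.07 100 [-0.08  0.24  1.33 -0.01  2.35  1.56] 0.0
  pour -0.07 110 [-0.08  0.32  1.28 -0.01  2.51  1.55] 0.0
250 grasp 0 [0.47 0.1  2.   0.95 0.26 0.53] 0.0897
250 grasp 60 [ 0.49 -0.13  2.15  0.58  0.26  0.93] 0.0417
  pour 0 60 [-0.09 -0.06  1.6  -0.01  1.69  1.48] 0.0
  pour 0 80 [-0.08  0.15  1.4  -0.04  2.03  1.49] 0.0
  pour 0 100 [-0.07  0.35  1.23 -0.07  2.34  1.48] 0.0
  pour 0 110 [-0.07  0.45  1.16 -0.09  2.49  1.46] 0.0
  pour -0.07 60 [-0.08 -0.06  1.6  -0.    1.69  1.56] 0.0
  pour -0.07 80 [-0.08  0.15  1.4  -0.01  2.03  1.56] 0.0
  pour -0.07 100 [-0.08  0.35  1.23 -0.01  2.35  1.56] 0.0
  pour -0.07 110 [-0.08  0.45  1.16 -
[... 455 characters left out ...]
2.03  1.56] 0.0
  pour -0.07 100 [-0.08  0.46  1.12 -0.01  2.35  1.56] 0.0
  pour -0.07 110 [-0.08  0.58  1.02 -0.01  2.5   1.56] 0.0
350 grasp 0 [ 0.44  0.03  2.27  2.22  0.26 -0.76] 0.0492
350 grasp 60 [ 0.44 -0.3   2.37  0.83  0.26  0.64] 0.0539
  pour 0 60 [-0.09 -0.04  1.58 -0.01  1.69  1.48] 0.0
  pour 0 80 [-0.07  0.27  1.28 -0.03  2.03  1.49] 0.0
  pour 0 100 [-0.06  0.57  1.   -0.06  2.36  1.48] 0.0
  pour 0 110 [-0.06  0.72  0.87 -0.08  2.51  1.47] 0.0
  pour -0.07 60 [-0.08 -0.04  1.58 -0.    1.69  1.56] 0.0
  pour -0.07 80 [-0.08  0.27  1.28 -0.    2.03  1.56] 0.0
  pour -0.07 100 [-0.08  0.57  1.   -0.01  2.36  1.56] 0.0
  pour -0.07 110 [-0.08  0.72  0.87 -0.01  2.52  1.56] 0.0
```

```bash
python3 - <<'E'
from kin import *
r=np.radians; B=np.array([479.5,344.4,42]); q0=D[-1][0]
for L6 in (200,250,300):
    p=P.copy(); p[0]+=L6-p[6]; p[6]=L6
    for dn in (35,42):
        out=[]
        for az in (-40,-20,0,15,36,57,70,90,110):
            R=toolR(r(az),r(dn)); best=min((ik(B+R[:,2]*19,R,[.5,.1,1.9,j4,.6,j6],p) for j4,j6 in ((0,1.5),(1.2,.4),(2.4,-.8),(-.9,2.2))),key=lambda t:t[1]); out.append((az,best[0].round(2).tolist() if best[1]<1e-3 else None))
        print(L6,dn,*out,sep="\n  ")
E
```

```text
200
  35
  (-40, None)
  (-20, None)
  (0, None)
  (15, None)
  (36, None)
  (57, [0.42, 0.19, 1.87, 1.18, 0.5, 0.09])
  (70, [0.37, 0.24, 1.81, 1.17, 0.73, -0.07])
  (90, [0.32, 0.34, 1.68, 1.09, 1.07, -0.23])
  (110, [0.3, 0.46, 1.53, 0.99, 1.37, -0.37])
200
  42
  (-40, None)
  (-20, None)
  (0, [0.71, 0.23, 1.77, -0.92, 0.65, 2.9])
  (15, [0.65, 0.18, 1.83, -0.74, 0.43, 2.53])
  (36, [0.54, 0.15, 1.87, 0.23, 0.29, 1.29])
  (57, [0.44, 0.18, 1.83, 0.87, 0.54, 0.38])
  (70, [0.39, 0.23, 1.78, 0.95, 0.74, 0.14])
  (90, [0.34, 0.32, 1.67, 0.94, 1.05, -0.11])
  (110, [0.33, 0.43, 1.52, 0.87, 1.33, -0.3])
250
  35
  (-40, None)
  (-20, None)
  (0, None)
  (15, None)
  (36, None)
  (57, [0.37, 0.15, 1.98, 1.29, 0.52, -0.07])
  (70, [0.3, 0.21, 1.9, 1.22, 0.77, -0.18])
  (90, [0.24, 0.35, 1.73, 1.1, 1.11, -0.32])
  (110, [0.23, 0.5, 1.53, 0.97, 1.41, -0.44])
250
  42
  (-40, None)
  (-20, None)
  (0, None)
  (15, [0.68, 0.13, 1.93, -0.85, 0.41, 2.66])
  (36, None)
  (57, [0.39, 0.13, 1.93, 0.95, 0.54, 0.26])
  (70, [0.33, 0.2, 1.86, 1.0, 0.76, 0.04])
  (90, [0.27, 0.32, 1.71, 0.95, 1.08, -0.19])
  (110, [0.26, 0.46, 1.53, 0.86, 1.36, -0.37])
300
  35
  (-40, None)
  (-20, None)
  (0, None)
  (15, None)
  (36, None)
  (57, [0.31, 0.11, 2.07, 1.38, 0.56, -0.21])
  (70, [0.22, 0.2, 1.97, 1.26, 0.81, -0.29])
  (90, [0.16, 0.37, 1.76, 1.09, 1.15, -0.4])
  (110, [0.16, 0.54, 1.51, 0.95, 1.44, -0.5])
300
  42
  (-40, None)
  (-20, None)
  (0, None)
  (15, [0.72, 0.09, 2.03, -0.96, 0.41, 2.81])
  (36, None)
  (57, [0.34, 0.09, 2.02, 1.04, 0.55, 0.13])
  (70, [0.26, 0.17, 1.93, 1.04, 0.78, -0.07])
  (90, [0.2, 0.32, 1.75, 0.95, 1.1, -0.27])
  (110, [0.2, 0.49, 1.52, 0.84, 1.39, -0.43])
```

```bash
cat >> kin.py <<'E'
def go(x,R):
    s=sensors.observe(); R0=Rn.from_euler('xyz',s["ee_rot"]).as_matrix()
    print((R0.T@(np.array(x)-s["position"])).round(1), np.degrees(Rn.from_matrix(R0.T@R).as_rotvec()).round(1))
E
python3 - <<'E'
from kin import *
r=np.radians; R=toolR(r(60),r(38)); go([430,260,200],R)
for L6 in (200,250,300):
    p=P.copy(); p[0]+=L6-p[6]; p[6]=L6
    q=D[-1][0]
    for x in ([430,260,200],[447,289,92],[487,357,30]):
        q,e=ik(x,R,q,p); print(L6,q.round(2),round(e,4))
E
```

```text
[-89.5  40.2 -22.9] [ 11.3  50.9 -22.1]
200 [ 0.24 -0.34  1.97  0.77  0.95  0.48] 0.0
200 [ 0.3  -0.11  2.01  0.94  0.73  0.26] 0.0
200 [0.42 0.19 1.85 1.06 0.56 0.16] 0.0
250 [ 0.16 -0.43  2.07  0.82  1.    0.4 ] 0.0
250 [ 0.23 -0.17  2.11  0.99  0.76  0.16] 0.0
250 [0.36 0.15 1.94 1.14 0.58 0.03] 0.0
300 [ 0.06 -0.5   2.17  0.85  1.06  0.31] 0.0
300 [ 0.14 -0.22  2.2   1.03  0.81  0.05] 0.0
300 [ 0.3   0.12  2.04  1.22  0.61 -0.1 ] 0.0
```

```bash
python3 -m creep '[[0,-15,7,-4,2,8,-4],[0,-30,14,-8,4,17,-7],[0,-45,20,-12,6,26,-11],[0,-60,27,-15,8,34,-15],[0,-75,34,-19,10,43,-19],[0,-90,40,-23,11,51,-22],[0,-90,40,-23,11,51,-22],[0,-90,40,-23,11,51,-22],[0,-90,40,-23,11,51,-22],[0,-90,40,-23,11,51,-22]]' 40
python3 - <<'E'
from kin import *
r=np.radians; s=sensors.observe(); print(s["joints"].round(4).tolist(),s["position"].tolist())
D.append((s["joints"],s["position"])); f=fit(D,reg=1e-4); print(f.x.round(1),abs(f.fun[:-7]).max())
g=grab("top"); print([np.round(proj(g,[*c,79]),0) for c in ((479.5,344.4),)])
go([447,289,92],toolR(r(60),r(38)))
f=grab("wrist"); im=f["img"]; u=proj(f,[479.5,344.4,79]); print("exp rim",u)
cv2.imwrite("pics/w3.png",im[:,:,::-1])
E
```

```text
time_s: 11.38
position: [429.5, 260.5, 200.4]
ee_rot: [3.134, -0.909, 1.05]
contact_force: [-0.7, 0.6, -0.3]
grip_width: 85.3
[0.1026, -0.4786, 2.1319, 0.8363, 1.029, 0.3484] [429.54840703718634, 260.51574391251063, 200.4479349686445]
[206.6  -0.   36.9 352.9 106.5 496.2 280.3] 0.07226559177729541
[array([181., 230.])]
[-64.8   0.2  93.1] [ 0.3 -0.1  0.1]
exp rim [318.26930579 220.18690311]
```

View pics/w3.png

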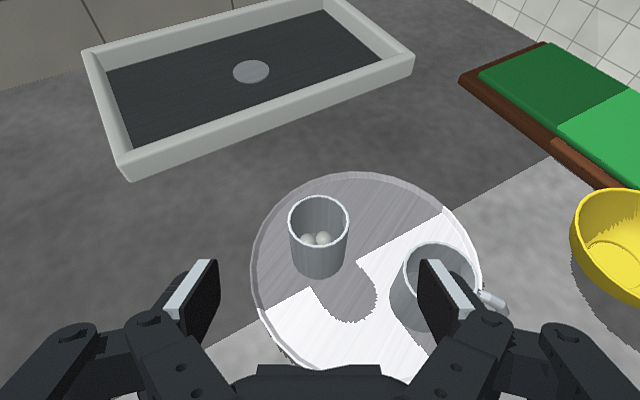

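```bash
cat >> kin.py <<'E'
P=np.array([206.6,0,36.9,352.9,106.5,496.2,280.3])
E
python3 - <<'E'
from kin import *
r=np.radians; R=toolR(r(55),r(38)); G=np.array([479.5,344.4,42])+19*R[:,2]
for b in (100,0):
    x=G-b*R[:,2]; print(x); go(x,R); print(ik(x,R,sensors.observe()["joints"]))
E
```

```text
[442.88926361 292.1144498   91.8685795 ]
[-64.4  -4.9  93.6] [-3.6 -0.1  3.2]
(array([ 0.17036506, -0.29733716,  2.27111517,  1.01343494,  0.71989968,
        0.13657394]), np.float64(1.2573764252010732e-11))
[488.0877036  356.66451178  30.30243197]
[-64.7   1.4 193.4] [-3.6 -0.1  3.2]
(array([ 0.32046595,  0.07916456,  2.09271913,  1.26173183,  0.51627959,
       -0.07751292]), np.float64(9.663381206337363e-15))
```

```bash
python3 -m creep '[[0,-16,-1,23,-1,0,1],[0,-32,-2.5,46,-2,0,2],[0,-48,-4,70,-3,0,2.5],[0,-60,-5,88,-3.6,0,3.2],[0,-64.5,-5,94,-3.6,0,3.2],[0,-64.5,-5,94,-3.6,0,3.2],[0,-64.5,-5,94,-3.6,0,3.2]]' 40
python3 - <<'E'
from kin import *
r=np.radians; R=toolR(r(55),r(38)); G=np.array([479.5,344.4,42])+19*R[:,2]; go(G,R)
f=grab("wrist"); print(proj(f,[479.5,344.4,79]),proj(f,[540,246,74])); 
E
```

```text
time_s: 12.35
position: [443.5, 292.3, 92.8]
ee_rot: [3.141, -0.91, 0.96]
contact_force: [0.5, 0.4, -0.0]
grip_width: 85.5
[ -1.3  -0.4 100.1] [ 0.  -0.1  0. ]
[316.95292564 177.07724833] [512.24580539 249.4103898 ]
```

```bash
python3 -m creep '[[0,-1,0,20,0,0,0],[0,-1,0,40,0,0,0],[0,-1,0,60,0,0,0],[0,-1,0,78,0,0,0],[0,-1,0,90,0,0,0],[0,-1,0,97,0,0,0],[0,-1,0,100,0,0,0],[0,-1,0,100,0,0,0]]' 40
python3 - <<'E'
from kin import *
r=np.radians; R=toolR(r(55),r(38)); G=np.array([479.5,344.4,42])+19*R[:,2]; go(G,R); s=sensors.observe(); print(s["contact_force"])
f=grab("wrist","w4.png"); print(proj(f,[479.5,344.4,79])); 
E
```

```text
time_s: 13.4
position: [488.6, 356.4, 30.9]
ee_rot: [3.14, -0.911, 0.961]
contact_force: [-1.0, 0.3, -0.8]
grip_width: 85.5
[-0.5 -0.6  0.3] [ 0.  -0.2  0. ]
[-1.01583154  0.26130247 -0.82397583]
[315.03868047 246.90155909]
```

View pics/w4.png

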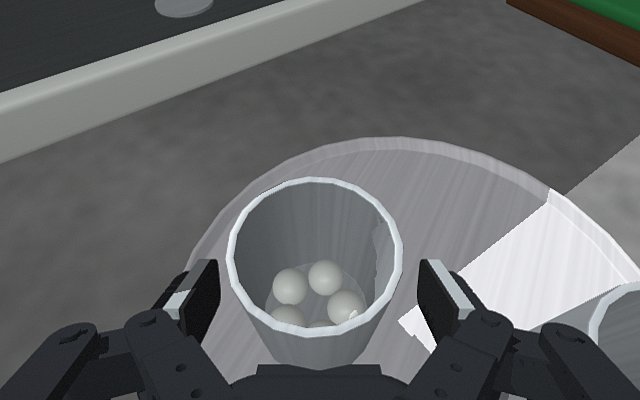

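The beaker rim is at (315,250), centred between the pads with all five balls inside. Closing now.

```bash
python3 -m creep '[[1,0,0,0,0,0,0],[1,0,0,0,0,0,0],[1,0,0,0,0,0,0],[1,0,0,0,0,0,0],[1,0,0,0,0,0,0],[1,0,0,0,0,0,0],[1,0,0,0,0,0,0],[1,0,0,0,0,0,0]]' 60
python3 - <<'E'
from kin import *
r=np.radians; s=sensors.observe()
R0=Rn.from_euler('xyz',s["ee_rot"]).as_matrix(); print("world up in tool",R0.T[:,2].round(3))
f=grab("wrist","w5.png"); im=f["img"]
# rim center: bright rim ellipse vs. expectation
print(proj(f,[*(s["position"]-19*R0[:,2])[:2],79]))
# plan
az0=.96
def pose(az,th,rim):
    e_=np.array([np.cos(az),np.sin(az),0]); a=np.sin(r(th))*e_+np.cos(r(th))*np.array([0,0,1]); R2=toolR(az,r(38+th)); return np.array(rim)-37*a+19*R2[:,2],R2
q=s["joints"]
x0=s["position"]
for nm,x,R in [("lift",x0+[0,0,150],toolR(.96,r(38))),("A",*pose(r(10),35,[430,130,330])),("B",*pose(-.07,60,[440,-1,300])),("C",*pose(-.07,75,[480,-3,240])),("D",*pose(-.07,100,[485,-3,226])),("E",*pose(-.07,112,[485,-3,226]))]:
    q,e=ik(x,R,q); print(nm,x.round(),q.round(2),round(e,5)); go(x,R)
E
```

```text
time_s: 14.45
position: [488.9, 356.5, 31.6]
ee_rot: [3.14, -0.912, 0.961]
contact_force: [-3.3, -2.0, 5.6]
grip_width: 56.1
world up in tool [ 0.791  0.001 -0.612]
[316.93264773 247.64174934]
lift [489. 356. 182.] [ 0.32 -0.25  2.03  0.79  0.73  0.5 ] 0.0
[118.6   0.2 -91.9] [ 0.1 -0.2  0. ]
A [415. 127. 282.] [ 0.22 -0.49  1.79 -0.01  1.55  1.62] 0.0
[  56.4   70.9 -335.1] [-25.9 -33.4  37.6]
B [405.   1. 263.] [-0.09 -0.17  1.56 -0.    1.89  1.55] 0.0
[ -24.9  135.6 -409.1] [-23.1 -54.7  57.1]
C [437.   0. 213.] [-0.08  0.17  1.36 -0.    2.01  1.56] 0.0
[ -53.9  162.2 -365.3] [-15.9 -68.1  61.1]
D [435.   1. 220.] [-0.08  0.51  1.08 -0.01  2.39  1.56] 0.0
[ -49.1  159.9 -370.2] [ -2.4 -90.3  66.5]
E [434.   1. 230.] [-0.08  0.66  0.97 -0.01  2.57  1.55] 0.0
[ -40.7  159.8 -376.8] [   4.7 -100.8   68.5]
```

```bash
python3 -m creep '[[1,8,0,-6,0,0,0],[1,30,0,-23,0,0,0],[1,55,0,-43,0,0,0],[1,85,0,-66,0,0,0],[1,110,0,-85,0,0,0],[1,119,0,-92,0,0,0],[1,119,0,-92,0,0,0],[1,119,0,-92,0,0,0]]' 60
python3 - <<'E'
from kin import *
r=np.radians; f=grab("wrist","w6.png"); s=sensors.observe()
R0=Rn.from_euler('xyz',s["ee_rot"]).as_matrix(); g=s["position"]-19*R0[:,2]
print(proj(f,g+[0,0,37]),s["grip_width"])
az=.175; th=35; e_=np.array([np.cos(az),np.sin(az),0]); a=np.sin(r(th))*e_+np.cos(r(th))*np.array([0,0,1]); R2=toolR(az,r(38+th)); go(np.array([430,130,330])-37*a+19*R2[:,2],R2)
E
```

```text
time_s: 15.5
position: [488.1, 356.4, 179.6]
ee_rot: [-3.14, -0.909, 0.959]
contact_force: [0.1, 0.3, -2.3]
grip_width: 55.8
[316.84715621 245.96021778] 55.66247471864584
[ -60.9   71.1 -244. ] [-25.9 -33.2  37.6]
```

View pics/w6.png

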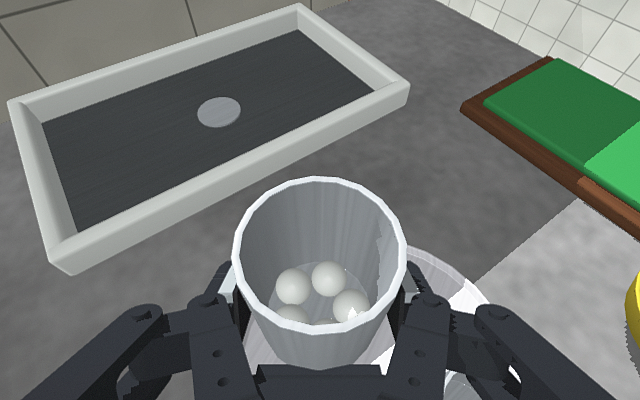

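```bash
python3 -m creep '[[1,-4,4,-15,-2,-2,2],[1,-10,12,-41,-4,-6,6],[1,-18,21,-71,-7,-10,11],[1,-26,30,-102,-11,-14,16],[1,-33,39,-134,-14,-18,21],[1,-41,47,-163,-17,-22,25],[1,-48,56,-193,-20,-26,30],[1,-55,64,-220,-23,-30,34],[1,-61,71,-244,-26,-33,37.6],[1,-61,71,-244,-26,-33,37.6],[1,-61,71,-244,-26,-33,37.6]]' 60
cat >> kin.py <<'E'
def pour(az,th,rim):
    e_=np.array([np.cos(az),np.sin(az),0]); t=np.radians(th); a=np.sin(t)*e_+np.cos(t)*np.array([0,0,1]); R2=toolR(az,np.radians(38)+t); go(np.array(rim)-37*a+19*R2[:,2],R2)
E
python3 - <<'E'
from kin import *
pour(-.07,60,[440,-1,300])
E
```

```text
time_s: 16.92
position: [414.4, 127.9, 280.1]
ee_rot: [-3.14, -0.299, 0.175]
contact_force: [0.3, -0.1, -1.9]
grip_width: 55.6
[-34.7 122.9   7.4] [ -1.2 -25.   14.1]
```

```bash
python3 -m creep '[[1,-3,10,1,0,-2,1],[1,-8,30,2,0,-6,3],[1,-16,55,3,0,-11,6],[1,-24,82,5,-1,-17,9.5],[1,-31,108,6,-1,-22,12.5],[1,-35,123,7,-1,-25,14],[1,-35,123,7,-1,-25,14],[1,-35,123,7,-1,-25,14]]' 60
python3 - <<'E'
from kin import *
pour(-.07,74,[480,-3,240])
f=grab("wrist"); g=grab("scene"); cv2.imwrite("pics/c7.png",np.hstack([cv2.resize(f["img"],(400,250)),cv2.resize(g["img"][60:310,200:400],(400,500))[:250] if False else cv2.resize(g["img"][60:310,180:580],(400,250))])[:,:,::-1])
E
```

```text
time_s: 17.92
position: [405.0, 1.6, 262.8]
ee_rot: [-3.138, 0.14, -0.066]
contact_force: [0.6, -0.1, -1.5]
grip_width: 56.1
[39.2 -0.3 45.6] [ -0.2 -14.    0.2]
```

View pics/c7.png

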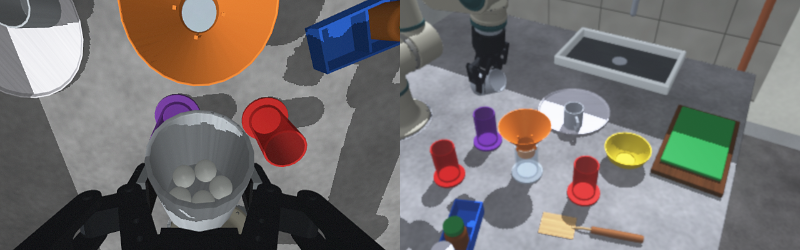

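```bash
python3 -m creep '[[1,5,0,6,0,-2,0],[1,14,0,17,0,-5,0],[1,25,0,29,0,-9,0],[1,34,0,40,0,-12,0],[1,39,0,45.5,0,-14,0],[1,39,0,45.5,0,-14,0],[1,39,0,45.5,0,-14,0]]' 60
python3 - <<'E'
from kin import *
for th in (84,92,100,108): pour(-.07,th,[485,-3,228])
f=grab("wrist"); im=f["img"]; hsv=cv2.cvtColor(im,cv2.COLOR_RGB2HSV); m=cv2.inRange(hsv,(5,150,120),(20,255,255)); x,y,w,h=cv2.boundingRect(m); print("orange",x,y,w,h,proj(f,[511,-5,184]),proj(f,[441,-5,184]), proj(f,[511,65,184]), proj(f,[511,-75,184]))
E
```

```text
time_s: 18.9
position: [437.2, 0.2, 213.3]
ee_rot: [-3.137, 0.381, -0.064]
contact_force: [-0.4, -0.6, -1.5]
grip_width: 56.0
[ 3.  -0.2  4.5] [ -0.1 -10.1   0.3]
[-1.7 -0.2 -0.8] [ -0.1 -18.1   0.3]
[-5.5 -0.2 -6.8] [ -0.  -26.1   0.3]
[ -8.5  -0.3 -13.3] [ -0.  -34.1   0.3]
orange 132 0 374 200 [320.07053697  84.60515019] [328.17106306 214.99338219] [149.10920834  95.29803726] [498.85005789  73.42326923]
```

```bash
python3 -m creep '[[1,1,0,1.5,0,-3,0],[1,2,0,3,0,-6,0],[1,3,0,4.5,0,-9,0],[1,2.5,0,4,0,-11,0],[1,1.5,0,3,0,-12.5,0],[1,0.5,0,2,0,-14,0],[1,-0.5,0,1,0,-15.5,0],[1,-1,0,0,0,-17,0],[1,-2,0,-1,0,-18.5,0],[1,-3,0,-2.5,0,-20,0],[1,-3.5,0,-4,0,-22,0],[1,-4.5,0,-5.5,0,-24,0],[1,-5.5,0,-7,0,-26,0],[1,-7,0,-10,0,-30,0],[1,-8.5,0,-13,0,-34,0],[1,-8.5,0,-13,0,-34,0],[1,-8.5,0,-13,0,-34,0],[1,-8.5,0,-13,0,-34,0],[1,-8.5,0,-13,0,-34,0],[1,-8.5,0,-13,0,-34,0]]' 60
python3 - <<'E'
from kin import *
s=sensors.observe(); print(s["joints"].round(2))
f=grab("wrist"); g=grab("scene"); cv2.imwrite("pics/c8.png",np.hstack([cv2.resize(f["img"],(400,250)),cv2.resize(g["img"][140:265,240:440],(400,250))])[:,:,::-1])
E
```

```text
time_s: 21.45
position: [434.1, 0.2, 228.9]
ee_rot: [-3.135, 0.974, -0.06]
contact_force: [0.4, -0.2, -1.9]
grip_width: 55.9
[-0.08  0.51  1.1  -0.01  2.5   1.55]
```

View pics/c8.png

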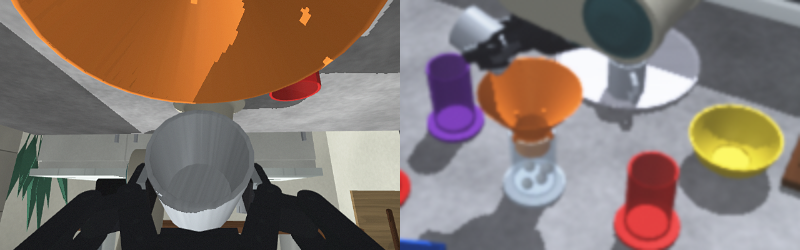

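The wrist view shows the beaker empty, and balls are visible in the flask foot at crop (540,180). Now I back out along the same route.

```bash
python3 - <<'E'
from kin import *
pour(-.07,60,[440,-1,300])
E
```

```text
[-44.2   0.6   4.7] [-0.1 47.8  0.3]
```

```bash
python3 -m creep '[[1,-12,0,1,0,2,0],[1,-22,0,2,0,8,0],[1,-30,0,3,0,16,0],[1,-37,0,4,0,26,0],[1,-42,0,4,0,36,0],[1,-44,0,5,0,48,0],[1,-44,0,5,0,48,0],[1,-44,0,5,0,48,0]]' 60
python3 - <<'E'
from kin import *
pour(.175,35,[430,130,330]); print(sensors.observe()["position"])
E
```

```text
time_s: 22.55
position: [405.0, 2.0, 262.2]
ee_rot: [-3.138, 0.139, -0.065]
contact_force: [-0.1, -0.7, -0.6]
grip_width: 55.8
[  -1.3 -125.7  -18.8] [  0.9  24.8 -13.9]
[405.01826678   1.99575879 262.24688428]
```

```bash
python3 -m creep '[[1,0,-15,-3,0,3,-2],[1,0,-38,-6,0,8,-4],[1,-1,-63,-9,0,12,-7],[1,-1,-88,-13,1,17,-10],[1,-1,-113,-17,1,22,-12.5],[1,-1,-126,-19,1,25,-14],[1,-1,-126,-19,1,25,-14],[1,-1,-126,-19,1,25,-14]]' 60
python3 - <<'E'
from kin import *
r=np.radians; go([488.5,356.4,182],toolR(.96,r(38)))
s=sensors.observe(); f=grab("top"); g=grab("scene")
im=f["img"]; hsv=cv2.cvtColor(im,cv2.COLOR_RGB2HSV); m=cv2.inRange(hsv,(5,150,120),(20,255,255)); m[:, :270]=0;m[:,360:]=0;m[:170]=0;m[260:]=0
c=max(cv2.findContours(m,0,2)[0],key=cv2.contourArea); (u,v),R=cv2.minEnclosingCircle(c); print("funnel",u,v,R)
cv2.imwrite("pics/c9.png",np.hstack([cv2.resize(im[180:250,270:382],(400,250)),cv2.resize(g["img"][160:250,270:414],(400,250))])[:,:,::-1])
E
```

```text
time_s: 23.55
position: [415.0, 127.6, 281.3]
ee_rot: [-3.14, -0.298, 0.177]
contact_force: [-0.3, 0.3, -1.3]
grip_width: 56.1
[  78.5 -212.1  128.4] [ 25.7  33.1 -37.5]
funnel 315.2168273925781 214.9817657470703 28.85141372680664
```

View pics/c9.png

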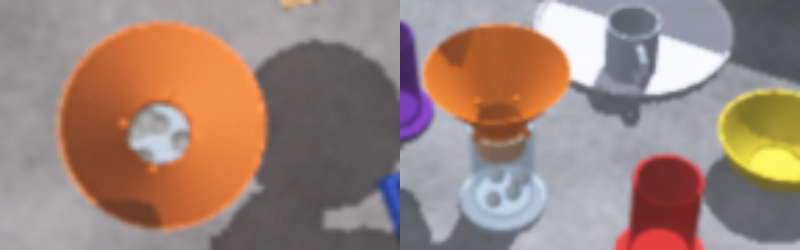

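Funnel hasn't moved (same circle to 0.02 px) and the balls are in the flask. That was picture 12, so later checks are numeric only. Next: back over the tray.

```bash
python3 -m creep '[[1,5,-15,9,2,2,-3],[1,14,-40,24,5,6,-7],[1,23,-66,40,8,10,-11],[1,33,-93,56,11,14,-16],[1,43,-119,72,14,18,-21],[1,52,-144,88,17,22,-25],[1,62,-170,103,20,26,-30],[1,71,-194,118,23,30,-34],[1,78.5,-212,128.5,25.7,33,-37.5],[1,78.5,-212,128.5,25.7,33,-37.5],[1,78.5,-212,128.5,25.7,33,-37.5]]' 60
python3 - <<'E'
from kin import *
r=np.radians; R=toolR(.96,r(38))
s=sensors.observe(); print(s["position"],s["ee_rot"]); go([488.5,356.4,34],R); go([488.5,356.4,31.6],R)
f=grab("wrist"); R0=Rn.from_euler('xyz',s["ee_rot"]).as_matrix(); g=s["position"]-19*R0[:,2]
# rim ellipse: bright pixels
m=cv2.inRange(f["img"],(200,200,200),(255,255,255)); m[:150]=0;m[360:]=0;m[:,:220]=0;m[:,420:]=0
print(proj(f,g+[0,0,37]),cv2.boundingRect(m),[ (c, cv2.boundingRect(c)) [1] for c in cv2.findContours(m,0,2)[0] if cv2.contourArea(c)>60])
cv2.imwrite("pics/w10.png",f["img"][:,:,::-1])
E
```

```text
time_s: 25.02
position: [489.3, 355.4, 182.4]
ee_rot: [-3.141, -0.906, 0.956]
contact_force: [0.5, 0.4, -1.0]
grip_width: 56.0
[489.31593407 355.3736233  182.42424106] [-3.1411256  -0.90593732  0.95625077]
[-116.6   -1.2   91.9] [ 0.1  0.1 -0.1]
[-118.5   -1.2   93.3] [ 0.1  0.1 -0.1]
[316.77129825 246.44340412] (220, 150, 200, 210) [(373, 342, 22, 18), (220, 176, 189, 159), (220, 150, 56, 28)]
```

```bash
python3 -m creep '[[1,-25,0,20,0,0,0],[1,-55,0,43,0,0,0],[1,-80,0,63,0,0,0],[1,-100,-1,79,0,0,0],[1,-110,-1,87,0,0,0],[1,-114,-1,90,0,0,0],[1,-116,-1,91.5,0,0,0],[1,-116,-1,91.5,0,0,0],[1,-116,-1,91.5,0,0,0]]' 60
```

```text
time_s: 26.2
position: [489.2, 356.6, 36.0]
ee_rot: [3.14, -0.908, 0.958]
contact_force: [0.4, -0.4, -0.8]
grip_width: 55.6
```

```bash
python3 -m creep '[[1,-1.6,0,1.2,0,0,0],[1,-2.4,0,1.8,0,0,0],[1,-2.8,0,2.2,0,0,0],[1,-2.8,0,2.2,0,0,0]]' 60; python3 -m creep '[[1,-0.4,0,0.3,0,0,0],[1,-0.8,0,0.6,0,0,0],[1,-0.8,0,0.6,0,0,0]]' 60
```

```text
time_s: 26.7
position: [489.2, 356.6, 32.3]
ee_rot: [3.14, -0.908, 0.958]
contact_force: [0.6, 0.2, -0.5]
grip_width: 55.8
time_s: 27.08
position: [489.4, 356.7, 31.7]
ee_rot: [3.14, -0.908, 0.958]
contact_force: [-0.8, -0.6, 1.5]
grip_width: 56.0
```

Contact. Release, let it settle, and retreat along the tool axis.

```bash
python3 -m creep '[[0,0,0,0,0,0,0],[0,0,0,0,0,0,0],[0,0,0,0,0,0,0],[0,0,0,0,0,0,0],[0,0,0,0,0,0,0],[0,0,0,0,0,0,0],[0,0,0,-8,0,0,0],[0,0,0,-25,0,0,0],[0,0,0,-50,0,0,0],[0,0,0,-80,0,0,0],[0,0,0,-110,0,0,0],[0,30,0,-125,0,0,0],[0,60,0,-125,0,0,0],[0,60,0,-125,0,0,0],[0,60,0,-125,0,0,0]]' 40
python3 - <<'E'
from kin import *
s=sensors.observe(); w=grab("wrist","w11.png"); f=grab("top"); g=grab("scene","s11.png"); im=f["img"]; im0=cv2.imread("pics/top0.png")[:,:,::-1]; w3=cv2.imread("pics/w3.png")
d=cv2.absdiff(im,np.ascontiguousarray(im0)).max(2)
for nm,(x,y,w_,h) in dict(jar_tin=(410,205,50,35),mug=(208,195,24,24),bowl=(227,110,48,46),spat=(334,95,36,86),funnel=(287,187,58,58),purple=(278,265,32,35),red=(298,138,30,36),red2=(340,272,34,34)).items(): print(nm,(d[y:y+h,x:x+w_]>40).sum())
# beaker in the wrist image: rim ellipse by contrast
print("pred rim/bottom",proj(w,[479.5,344.4,79]),proj(w,[479.5,344.4,4]))
gray=cv2.cvtColor(w["img"],cv2.COLOR_RGB2GRAY); u,v=proj(w,[479.5,344.4,79]).astype(int)
roi=gray[v-70:v+110,u-80:u+80]; e=cv2.Canny(roi,60,150)
print("left/right edges per row", [(v-70+i, (u-80+np.flatnonzero(e[i])[[0,-1]]).tolist()) for i in range(20,150,12) if e[i].any()])
print(s["contact_force"],s["position"],s["grip_width"])
E
```

```text
time_s: 28.95
position: [452.9, 306.0, 154.3]
ee_rot: [3.142, -0.906, 0.957]
contact_force: [0.2, 0.3, -0.5]
grip_width: 85.3
jar_tin 10
mug 0
bowl 0
spat 0
funnel 198
purple 145
red 0
red2 152
pred rim/bottom [317.2945491  247.20767142] [317.49239742 284.42705941]
left/right edges per row [(np.int64(197), [291, 293]), (np.int64(209), [275, 276]), (np.int64(221), [264, 345]), (np.int64(233), [255, 355]), (np.int64(245), [248, 358]), (np.int64(257), [243, 357]), (np.int64(269), [239, 388]), (np.int64(281), [239, 371]), (np.int64(293), [238, 370]), (np.int64(305), [237, 383]), (np.int64(317), [238, 391])]
[ 0.2117569  0.2916206 -0.5026862] [452.85004941 306.00593067 154.30918364] 85.33128662973208
```

```bash
python3 -m creep '[[0,40,0,-40,0,0,0],[0,80,0,-80,0,0,0],[0,110,0,-120,0,0,0],[0,120,0,-150,0,0,0],[0,120,0,-150,0,0,0],[0,120,0,-150,0,0,0]]' 40
python3 - <<'E'
from kin import *
f=grab("top"); g=grab("scene"); w=grab("wrist")
for nm,c,rr in (("top",f,(8,14)),("scene",g,(8,18)),("wrist",w,(18,40))):
    u,v=proj(c,[479.5,344.4,79]); ub,vb=proj(c,[479.5,344.4,4]); X=10
    im=c["img"]; print(nm,(u,v),(ub,vb))
    if not(30<u<610 and 30<v<370): continue
    x0,y0=int(u)-30,int(v)-30; roi=cv2.resize(cv2.cvtColor(im[y0:y0+60,x0:x0+60],cv2.COLOR_RGB2GRAY),None,fx=4,fy=4,interpolation=2)
    h=cv2.HoughCircles(roi,cv2.HOUGH_GRADIENT_ALT if 0 else cv2.HOUGH_GRADIENT,1,20,param1=120,param2=18,minRadius=rr[0]*4,maxRadius=min(rr[1]*4,110))
    if h is not None: print([(round(x0+a/4,1),round(y0+b/4,1),round(r/4,1)) for a,b,r in h[0][:3]])
# tilt test: scene silhouette by column brightness printed coarse
u,v=proj(f,[479.5,344.4,79]).astype(int); print(f["img"][v-16:v+22:2,u-20:u+22:2].mean(2).astype(int))
s=sensors.observe(); print(s["position"],s["contact_force"])
E
```

```text
time_s: 29.85
position: [427.7, 269.8, 338.8]
ee_rot: [-3.137, -0.904, 0.953]
contact_force: [0.2, -0.4, -0.3]
grip_width: 85.4
top (np.float64(181.15618614876823), np.float64(229.5913598755247)) (np.float64(190.11069451331423), np.float64(230.42223813546727))
[(np.float32(181.9), np.float32(230.1), np.float32(9.8))]
scene (np.float64(347.84285718102484), np.float64(144.15611689904543)) (np.float64(346.9184779432149), np.float64(161.52230992755653))
wrist (np.float64(318.3344553646543), np.float64(281.4161005824605)) (np.float64(318.49352391617435), np.float64(300.5889386275385))
[(np.float32(319.6), np.float32(282.4), np.float32(21.1)), (np.float32(320.6), np.float32(275.6), np.float32(25.4)), (np.float32(318.9), np.float32(287.4), np.float32(26.2))]
[[143 147 149 150 147 148 150 150 147 150 149 146 148 151 150 150 151 148
  150 159 247]
 [145 146 148 151 150 148 151 148 151 149 150 148 147 150 150 151 150 152
  147 158 249]
 [148 145 150 151 151 150 151 151 150 150 150 149 147 149 152 150 151 152
  147 156 249]
 [147 147 149 150 152 152 149 156 172 181 198 177 176 139 135 142 150 1
[... 732 characters left out ...]
116 116 141 153 153 154 196 135  70  67  67  86 121 143 146 193 132  45
   44  35  79]
 [ 85 123 119 152 153 152 151 174 185 140 130 135 174 125  83 140 193 132
   47  46  39]
 [ 85 104 114 134 153 154 151 153 150 168 164 156 146 146 150 128 142 194
  117  43  41]
 [ 87  91 127 110 148 153 152 153 154 154 151 151 155 152 155 154 127 134
   88  42  42]
 [ 85  85 100 123 111 148 155 150 154 153 153 151 152 153 154 153 152 130
   56  46  42]
 [ 84  87  85  98 120 112 151 152 154 154 156 152 150 155 152 155 153 149
   68  47  40]
 [ 85  85  84  83  94 113 115 150 154 154 154 153 149 154 153 155 155 144
   57  46  40]]
[427.61092222 270.12064137 338.9314579 ] [ 0.22322859  0.18268796 -0.00583249]
```

The rim fits within 1 px of an upright beaker at the same spot, in both the top and wrist views. It is empty and the arm is clear, so I hand in.

```bash
python3 -c "
from plant import bot; print(bot.sign_off())"
```

```text
the job is handed in; nothing more can be done
None
```

The job is handed in at about 30 s of the allowed 72 s; no verdict is reported. I lifted the beaker from the caddy, stood it on the tray and let go. I took it again about 38 mm above its underside with the tool tilted, then tipped it to about 108° over the funnel. Afterwards I stood it empty on the tray again and let go.

- **Beaker:** in the top and wrist views its rim is within 1 px of where an upright beaker at (480, 344) should be. That is about 52 mm from the tray centre. The inside was empty, and the arm was about 34 cm up, touching nothing.
- **Balls:** the beaker was empty after the pour and balls are visible in the flask. I saw at least three clearly in the last picture; I did not count all five one by one.
- **Funnel:** its circle matched the start to 0.02 px after the pour. The last before-and-after comparison showed 198 changed pixels there, probably shadow and the balls, but I did not check further.
- **Bystanders:** the mug, bowl, spatula and one red look-alike showed no changed pixels. The jar and tin showed only 10.
- **Other differences:** the purple and the other red look-alike showed about 150 changed pixels each, which I put down to the arm and its shadow. I had used all 12 pictures by then, so I did not look again.

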